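Hold a reagent bottle over the code reader

TASK

Take the flat rectangular bottle out of the three-compartment tray, carry it upright over the top of the tube rack, and hold it about a centimetre above the dark window of the code reader, centred and with its long side along the window's long side, so that the code under its foot can be read. The bottle and gripper must never touch the reader, and the rack and the other two bottles stay standing where they are. Finish while still holding the bottle there, upright and motionless: do not put it down or let go.

Things in the scene. Friction and masses are not known exactly. Their poses are not given: they have to be found in the camera images.
- flat_bottle: the bottle to carry: flat-sided white plastic bottle of rectangular section, 44 mm (its x) by 28 mm (its y), body 66 mm tall, plus a centred round grey cap 20 mm across, 10 mm tall; 0.06 to 0.13 kg. Origin: centre of its underside, z up. It stands upright in any one of the tray's three compartments, turned up to 0.5 rad from the tray, and rises above the walls.
- round_bottle: bystander in the tray: round white bottle 34 mm across, 66 mm tall plus a 10 mm grey cap 20 mm across. Origin: centre of its underside.
- square_bottle: bystander in the tray: shorter square white bottle 34 by 34 mm, 50 mm tall plus a 10 mm grey cap 26 mm across. Origin: centre of its underside.
- tray: fixed open grey tray, 252 mm (its x) by 90 mm (its y), walls 36 mm high and 4 mm thick, floor 4 mm thick, three compartments in a row along x, each about 79 by 82 mm and holding one bottle; centres about 83 mm apart. Origin: centre of its underside on the bench. Left or right of the rack; the reader on the other side.
- rack: loose tube rack between tray and reader, all one rigid piece: blue block 240 mm long (its x) by 72 mm wide (its y) by 50 mm high, with two rows of clear tubes with white caps standing in it up to 115 mm above the bench; 0.9 kg. Origin: centre of its underside on the bench.
- reader: fixed code reader, a white box 130 mm (its x) by 160 mm (its y) by 60 mm high; along its +x edge runs a grey display ridge 26 mm wide and 130 mm long, up to 82 mm above the bench. Origin: centre of its underside.
- reader_window (a point): centre of the dark rectangular reading window, flush in the reader's top, 60 mm above the bench: 46 mm along the point's x, 62 mm along the point's y (its long side), within a thin aluminium border; z up. It lies 12 mm towards -x of the reader's centre; axes as the reader's.
Not all that is in view belongs to the job. Leave any yellow look-alike of the flat_bottle alone. What is shaped like the reader but pink is not meant.

How it is judged (in metres and radians):
On the way, in this order (a step that is already met when the one before it is completed fails the run):
1. the flat bottle is lifted out of the tray in the gripper (contact force between the fingers and flat_bottle above 0.5 N and z of flat_bottle in the frame of tray above 0.05 m), for 0.1 s.
2. the flat bottle is carried over the top of the tube rack (contact force between the fingers and flat_bottle above 0.5 N and z of flat_bottle in the frame of rack above 0.115 m and x of flat_bottle in the frame of rack between -0.13 and 0.13 m and y of flat_bottle in the frame of rack between -0.05 and 0.05 m), for 0.05 s.
At the end, for the whole second after the job is handed in: The gripper still holds the flat bottle, motionless, upright (0.12 rad), its foot 3 to 20 mm above the window, centred within 8 mm, long side along the window's (0.15 rad, either way round), clear of the reader; rack moved under 15 mm, other bottles upright (0.2 rad) and moved under 30 mm (contact force between the fingers and flat_bottle above 0.5 N and z of flat_bottle in the frame of reader_window between 0.003 and 0.02 m and horizontal distance between flat_bottle and reader_window below 0.008 m and angle between the x axis of flat_bottle and the y axis of reader_window, either way round below 0.15 rad and angle between flat_bottle's own z axis and vertical below 0.12 rad and linear speed of flat_bottle below 0.02 m/s and contact force between flat_bottle and reader below 0.1 N and distance of rack from where it was at the start of the episode below 0.015 m and distance of each of round_bottle, square_bottle from where it was at the start of the episode below 0.03 m and angle between each of round_bottle, square_bottle's own z axis and vertical below 0.2 rad); the arm keeps its last pose, push and grip.
It fails at once if the reader is touched (contact force between reader and anything else above 0.5 N).
It fails at once if the tube rack is pushed more than 15 mm or tipped (distance of rack from where it was at the start of the episode above 0.015 m or angle between rack's own z axis and vertical above 0.2 rad).
It fails at once if the flat bottle is tipped (more than about 30 degrees) (angle between flat_bottle's own z axis and vertical above 0.5 rad).
It fails at once if the round bottle is moved more than 30 mm or knocked over (distance of round_bottle from where it was at the start of the episode above 0.03 m or angle between round_bottle's own z axis and vertical above 0.4 rad).
It fails at once if the square bottle is moved more than 30 mm or knocked over (distance of square_bottle from where it was at the start of the episode above 0.03 m or angle between square_bottle's own z axis and vertical above 0.4 rad).
It also fails if it takes over 42 s, if anything falls off the work surface, if the arm or the gripper's body presses on something with over 40 N, if the wrist force passes 120 N, or if a joint passes its speed limit or range.

ROBOT

A 6-joint arm with a two-finger parallel gripper is mounted at the origin on the work surface. World frame = base frame: x ahead of the robot, y to its left, z up, the work surface at z = 0. Lengths are in m, angles in degrees, forces in N, time in s.
With the tool pointing down it reaches from about 0.35 to 0.875 m from the base axis. Payload 4.2 kg.
Tool frame: the origin (TCP) lies midway between the tips of the shut fingers; the grasp point (between the pads) lies 19 mm behind it; z points along the fingers, y is the line along which they close (so a half turn about z gives the same grasp; the last joint's range is limited). The gripper opens to 87 mm and grips with 3 to 60 N. Pads are 19 mm wide; open, the fingers measure 117 mm over their backs; the gripper's body (75 mm by 190 mm) begins 51 mm behind the grasp point.
Start: joints at [91.077, 22.042, 0.453, 0, -68.411, -14.817], TCP at [0.148, 0.607, 0.223] pointing down, gripper open.
Joint ranges: [-179.83, 179.83], [-69.29, 118.12], [-61.27, 80.66], [-181.25, 117.63], [-171.15, -9.14], [-177.46, 177.46]. Speed limits (degrees/s): [159.86, 159.86, 180, 180, 180, 180].

INTERFACE

Orientations are given as [roll, pitch, yaw] about the fixed x, y, z axes, in that order (R = Rz(yaw) Ry(pitch) Rx(roll)).
In Python, from workcell import env gives the robot as it stands. The module is installed in compiled form; this text tells all that it offers. Calls block until the motion is done:
- env.goto(position, orientation): joint-space move of the TCP to a pose.
- env.move_straight(position, rotation=None, rate=0.15, force_limit=None): straight line of the TCP; rotation=None keeps the orientation; rate is the mean speed in m/s. With force_limit (N) it stops when the force on the tool has changed by that much, and returns True; else False.
- env.set_joints(angles): joint-space move.
- env.gripper_to(opening, grasp_force=None): opening from 0.0 (shut) to 1.0 (fully open); grasp_force is the grip in N (None keeps the last); returns when the fingers have stopped.
- env.dwell(seconds).
- env.inverse_kinematics(position, orientation): joint angles nearest the present ones, or None.
- env.read_state(): the state.
- env.grab_frame(name): name is "scene" or "top" or "wrist"; returns a dict with "image" (480x640x3 uint8, blue, green, red), "fx", "fy", "cx", "cy" (pixels), "position" and "orientation" of the camera in the world. Camera axes: x right, y up, looking along -z (the intrinsics and any distortion apply to the point x, -y, -z); pixel columns grow to the right and rows downward; lengths in m; the calibration is good to about 2 mm. A picture is of the moment at which its call begins. There is no depth.
A pose or a line that the arm cannot do raises env.Unreachable and nothing moves.
- env.close_job(): hands the job in; it is judged then, once.
Trained networks look in a picture, given as the dict that the camera call returned (one of the last four; its "shot" number tells which), for a name from the list of things; names that differ only in an ending like _2 or _b are one class to them, and where a whole thing is asked for, a point or a joint stands for the part that bears it (a point fixed in the world has none). Each returns a list of dicts, best first, with "score" (0 to 1); they miss things now and then, are a little off and sometimes report something else, mostly with a low value. They report only what shows in the picture. A call takes as long as a camera call. They do not tell look-alikes from the thing itself.
- env.search_frame(picture, thing): "xyz" ([x, y, z] in m, in world coordinates, good to about 4 mm: the middle of the surface that is visible of it).
- env.trace(picture, thing): "mask" (480x640 bool, what is visible of it).
The state is a dict: "clock": time; "joint_positions": joint angles; "qvel": joint speeds; "joint_torque": joint torques, N m; "position": TCP position; "tool_rot": TCP orientation; "force": force on the tool from outside, world axes, zero at the start; "wrist_torque": the same for the moment, N m; "opening": opening from 0.0 (shut) to 1.0 (fully open); "finger_force": force on a finger pad.
Only numpy, scipy, OpenCV 4.12 (cv2) and the standard library are available. Lean on these libraries where they do the work, as an engineer would, in place of code of your own. Each camera call takes 0.05 s, during which the arm holds its last target. There are 200 camera calls.

## Working session

There is one attempt and no reset: what is moved stays moved. The work goes in short steps, each a Python script; the robot and the scene stay as the last script left them, time stands still between calls to the robot, and variables do not carry over. Pictures are saved under pics/ and viewed, at most 10 in all, crops included, and the job is handed in when it is done.

```bash
mkdir -p pics; python3 - <<'E'
from workcell import env
import cv2,numpy as np
for n in ["top","scene"]:
    f=env.grab_frame(n); cv2.imwrite(f"pics/{n}0.png",f["image"])
    print(n,{k:v for k,v in f.items() if k!="image"})
    if n=="top":
        for t in ["flat_bottle","round_bottle","square_bottle","tray","rack","reader","reader_window"]:
            try: print(t,[(np.round(d["xyz"],3).tolist(),round(d["score"],2)) for d in env.search_frame(f,t)][:4])
            except Exception as e: print(t,e)
print(env.read_state()["clock"])
E
```

```text
top {'fx': 524.8029965734924, 'fy': 524.8029965734924, 'cx': 319.62174626399724, 'cy': 232.70857134540123, 'position': array([0.4221982 , 0.16356513, 1.58290223]), 'orientation': array([ 5.11722694e+00, -2.74961417e-02, -8.91489181e+01]), 'shot': 1}
flat_bottle [([0.733, -0.264, 0.067], 0.57), ([0.633, -0.26, 0.069], 0.51)]
round_bottle [([0.467, -0.291, 0.071], 0.43)]
square_bottle [([0.549, -0.273, 0.058], 0.6)]
tray [([0.533, -0.28, 0.003], 0.78)]
rack []
reader [([0.478, 0.274, 0.059], 0.84), ([0.546, 0.614, 0.062], 0.81)]
reader_window [([0.474, 0.266, 0.06], 0.65), ([0.544, 0.612, 0.06], 0.59)]
scene {'fx': 558.7485665384247, 'fy': 558.7485665384247, 'cx': 317.8896153312488, 'cy': 243.88961116422118, 'position': array([ 1.36451773, -0.95083876,  0.89933842]), 'orientation': array([58.57724839, -0.88839248, 36.72561538]), 'shot': 2}
0.45
```

View pics/top0.png

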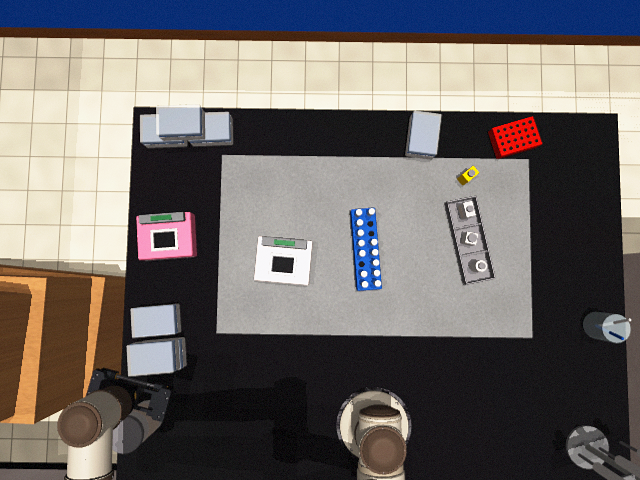

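View pics/scene0.png

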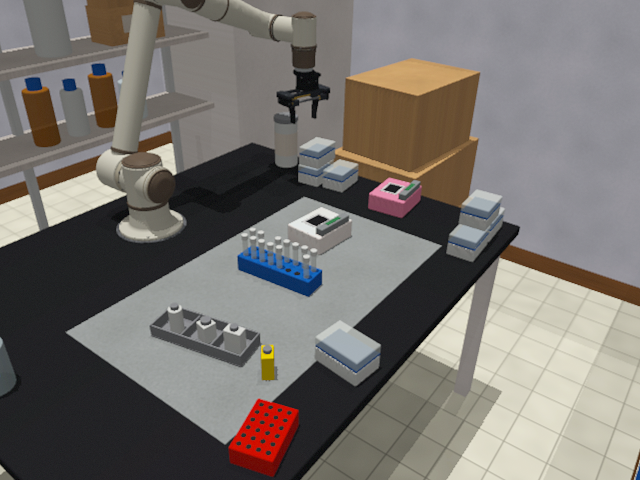

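The top image shows three bottles in the tray: one at px (467,209), one at (470,238) and one at (481,265). The yellow look-alike stands outside the tray at (468,175). The real reader is white at (284,260), and the pink one at (165,237) is a decoy. The far tray bottle (467,209) looks rectangular and tall, so it is probably the flat one. I'll check with the wrist camera.

```bash
cat > h.py <<'E'
from workcell import env
import cv2,numpy as np
from scipy.spatial.transform import Rotation as R
def ray(f,px,z):
    px=np.atleast_2d(px).astype(float)
    d=np.c_[(px[:,0]-f["cx"])/f["fx"],-(px[:,1]-f["cy"])/f["fy"],-np.ones(len(px))]
    d=R.from_euler("xyz",f["orientation"],degrees=True).apply(d)
    p=np.array(f["position"]); return p+d*((z-p[2])/d[:,2])[:,None]
def proj(f,X):
    d=R.from_euler("xyz",f["orientation"],degrees=True).inv().apply(np.atleast_2d(X)-f["position"])
    return np.c_[f["cx"]-f["fx"]*d[:,0]/d[:,2],f["cy"]+f["fy"]*d[:,1]/d[:,2]]
E
python3 - <<'E'
from h import *
import pickle
print(env.read_state()["tool_rot"])
fs={}
for n,p in [("reader",[.44,.265,.33]),("tray",[.50,-.275,.33])]:
    env.goto(p,[180,0,0 if n=="reader" else 0]); env.dwell(.3)
    f=env.grab_frame("wrist"); fs[n]=f; cv2.imwrite(f"pics/w_{n}.png",f["image"])
    s=env.read_state(); print(s["clock"],s["position"],s["tool_rot"],s["joint_positions"],f["position"],f["orientation"])
    for t in (["reader","reader_window"] if n=="reader" else ["flat_bottle","round_bottle","square_bottle","tray"]):
        print(t,[(np.round(d["xyz"],3).tolist(),round(d["score"],2)) for d in env.search_frame(f,t)][:3])
pickle.dump(fs,open("fs.pkl","wb"))
E
```

```text
[ 1.79989268e+02  1.24192310e-03 -1.37392945e+01]
2.4917 [0.43987093 0.26536184 0.32984033] [1.79990119e+02 1.06462543e-02 3.69860154e-02] [ 4.92239640e+01  7.62926534e+00 -3.88449280e+00 -1.63232852e-03
 -7.85006784e+01  4.08133485e+01] [0.51916344 0.26464823 0.49207357] [-1.68719608e+01 -1.60309440e-02 -8.99575868e+01]
reader [([0.483, 0.272, 0.06], 0.94), ([0.545, 0.548, 0.056], 0.79)]
reader_window [([0.484, 0.27, 0.056], 0.72), ([0.542, 0.55, 0.058], 0.59)]
4.9 [ 0.50019471 -0.27459772  0.33002621] [-1.79998140e+02 -4.17670652e-03  4.22353220e-02] [-1.25043169e+01  1.35527511e+01  3.54867916e+00 -2.76483587e-03
 -7.99922551e+01  1.02547033e+02] [ 0.57950869 -0.27536858  0.4923702 ] [-1.68506383e+01  2.40298772e-03 -8.99522039e+01]
flat_bottle [([0.625, -0.264, 0.071], 0.66)]
round_bottle [([0.478, -0.298, 0.07], 0.71)]
square_bottle [([0.55, -0.274, 0.056], 0.9)]
tray [([0.565, -0.283, 0.004], 0.9)]
```

View pics/w_reader.png

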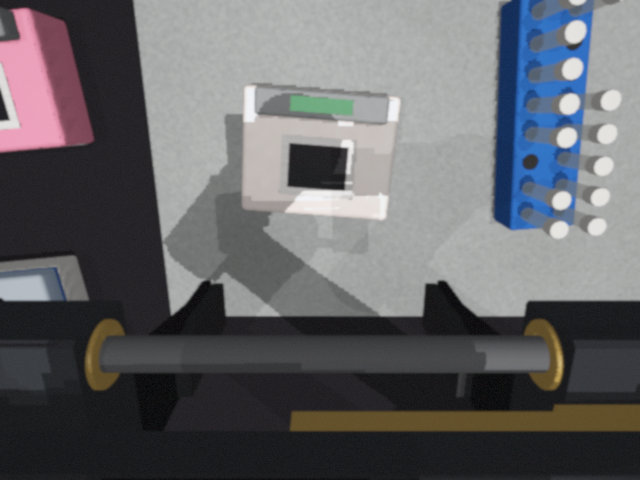

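View pics/w_tray.png

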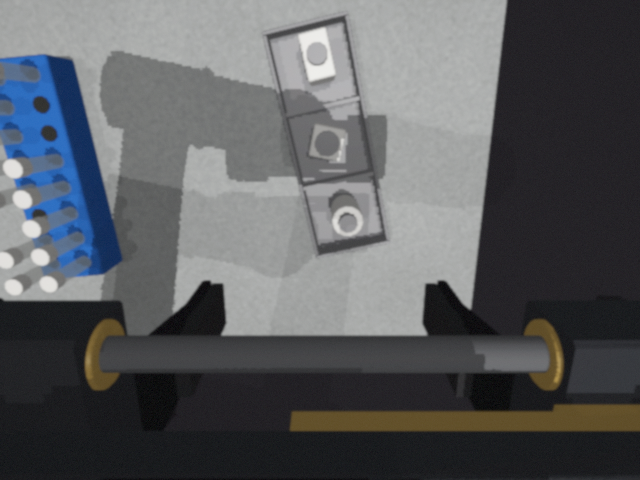

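The wrist views show the tray bottles: rectangular body with a small round cap at (317,53) is the flat bottle. The square one is at (327,143) and the round one at (346,220). The white reader's window is at (320,167), with the ridge on its +x side. I'll extract contours and confirm in one crop.

```bash
python3 - <<'E'
from h import *
import pickle
fs=pickle.load(open("fs.pkl","rb"))
def rect(P):
    (c,(w,h),a)=cv2.minAreaRect((P[:,:2]*1000).astype(np.float32)); return np.round(c,1),round(w,1),round(h,1),round(a,1)
out=[]
for n,(x0,x1,y0,y1),z in [("reader",(230,410,75,225),.06),("tray",(255,395,10,110),.07)]:
    f=fs[n]; im=f["image"]; g=cv2.cvtColor(im,cv2.COLOR_BGR2GRAY)
    m=np.zeros_like(g)
    if n=="reader": m[y0:y1,x0:x1]=(g<60)[y0:y1,x0:x1]
    else: m[25:90,290:345]=(g>185)[25:90,290:345]
    cs,_=cv2.findContours(m,cv2.RETR_EXTERNAL,cv2.CHAIN_APPROX_NONE)
    vis=im.copy()
    for c in sorted(cs,key=cv2.contourArea,reverse=True)[:1 if n=="tray" else 2]:
        P=ray(f,c[:,0],z); print(n,cv2.contourArea(c),cv2.boundingRect(c),rect(P))
    cr=cv2.resize(vis[y0:y1,x0:x1],(540,int(540*(y1-y0)/(x1-x0))),interpolation=cv2.INTER_CUBIC); out.append(cr)
o=cv2.vconcat(out); o=cv2.resize(o,None,fx=.7,fy=.7) if o.shape[0]>600 else o
cv2.imwrite("pics/crop1.png",o); print(o.shape)
E
```

```text
reader 2162.5 (289, 145, 57, 44) (array([464.7, 271.6]), 58.9, 42.9, 85.7)
tray 1340.0 (298, 28, 38, 53) (array([ 633.3, -268.5]), 43.1, 28.1, 13.6)
(584, 378, 3)
```

View pics/crop1.png

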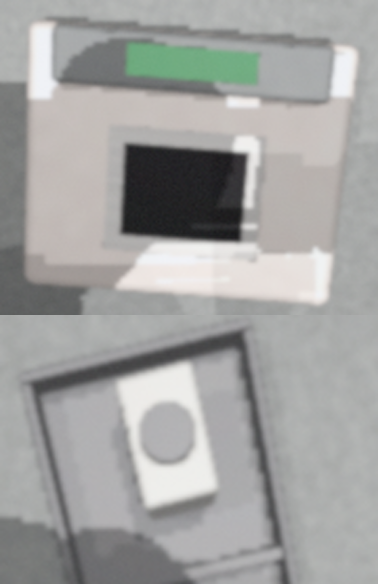

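The crop confirms it. The flat bottle (white rectangle, 43×28 mm, round cap) is at (633, -268) mm with yaw 13.6°. The window measures 59×43 mm and is centred at (465, 272) mm, with its long axis at 85.7°. I'll grasp above the tray walls.

```bash
python3 - <<'E'
from h import *
import sys
b=[.6333,-.2685]; o=[180,0,13.6]
env.gripper_to(.75,25)
env.goto(b+[.20],o)
hit=env.move_straight(b+[.044],rate=.1,force_limit=8)
s=env.read_state(); print("hit",hit,s["position"],s["force"])
if hit: sys.exit()
env.gripper_to(0.0,25)
s=env.read_state(); print(s["opening"]*87,s["finger_force"],s["clock"],s["position"])
if s["opening"]*87<20: sys.exit()
env.move_straight(b+[.20],rate=.1)
env.dwell(.2)
s=env.read_state(); print(s["opening"]*87,s["finger_force"],s["clock"],s["position"],s["force"])
f=env.grab_frame("scene"); t=env.grab_frame("top"); w=env.grab_frame("wrist")
u,v=proj(f,[.6333,-.2685,.2])[0].astype(int); print(u,v)
c=cv2.resize(f["image"][max(v-75,0):v+125,max(u-100,0):u+100],(480,480))
cv2.imwrite("pics/lift.png",cv2.hconcat([cv2.resize(w["image"],(320,480)),c])); 
E
```

```text
hit False [ 0.63378309 -0.26862782  0.04481096] [ 0.024201   -0.95213944 -0.07272704]
27.839237124247784 24.999614534899592 9.0 [ 0.63326663 -0.26848652  0.04395825]
27.768227067474296 24.999464973807335 10.9083 [ 0.63316085 -0.2684931   0.19951224] [ 0.46305452 -0.42972632 -0.4110616 ]
230 281
```

View pics/lift.png

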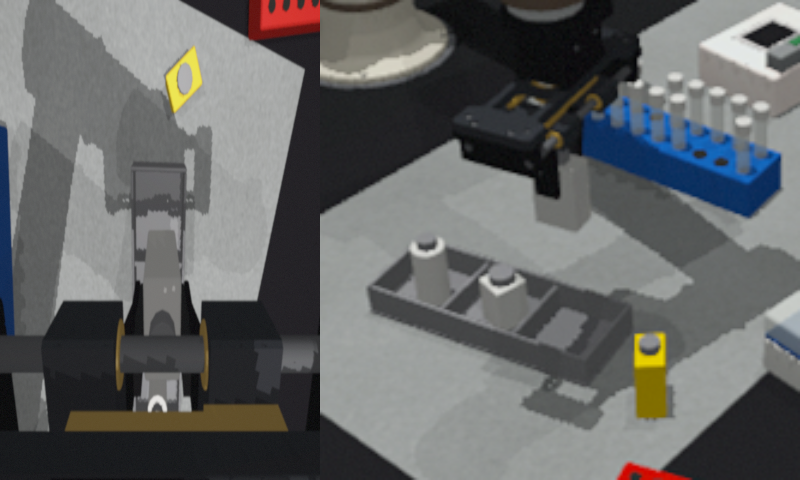

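The bottle is held upright with a grip width of 27.8 mm, and the other two bottles are untouched. Next I'll cross the rack, cross-check the window with the top camera, and check where the bottle's foot edge sits in the wrist view.

```bash
python3 - <<'E'
from h import *
t=env.grab_frame("top"); w=env.grab_frame("wrist")
for th in (50,80):
    g=cv2.cvtColor(t["image"],cv2.COLOR_BGR2GRAY); m=np.zeros_like(g); m[245:285,262:305]=g[245:285,262:305]<th
    c=max(cv2.findContours(m,cv2.RETR_EXTERNAL,cv2.CHAIN_APPROX_NONE)[0],key=cv2.contourArea)
    print(cv2.boundingRect(c),cv2.minAreaRect((ray(t,c[:,0],.06)[:,:2]*1000).astype(np.float32)))
Rz=R.from_euler("z",13.6,degrees=True)
for X in [(.022,.014,-.04),(.022,-.014,-.04)]:
    print("foot corner px",proj(w,np.array([.6333,-.2685,.1995])+Rz.apply(X)))
cv2.imwrite("pics/w2.png",cv2.resize(w["image"][190:350,230:410],None,fx=3,fy=3))
p=[.4647,.2716]
env.move_straight(p+[.20],[180,0,85.7],rate=.14); env.dwell(.3)
s=env.read_state(); print(s["opening"]*87,s["finger_force"],s["clock"],s["position"],s["tool_rot"],s["force"])
f=env.grab_frame("scene"); cv2.imwrite("pics/s3.png",f["image"])
E
```

```text
(272, 257, 22, 16) ((464.9028625488281, 270.9816589355469), (57.520137786865234, 41.635528564453125), 85.66143035888672)
(272, 257, 22, 16) ((465.09637451171875, 271.0723571777344), (59.45076370239258, 42.30142593383789), 85.1591567993164)
foot corner px [[295.36527103 228.36909661]]
foot corner px [[349.42832565 228.3673607 ]]
27.844246870403346 24.99961333349347 15.65 [0.46469816 0.2715651  0.19999964] [-1.79998585e+02  1.26723889e-03  8.56950993e+01] [ 0.06598377 -0.03415578 -0.52770517]
```

View pics/w2.png

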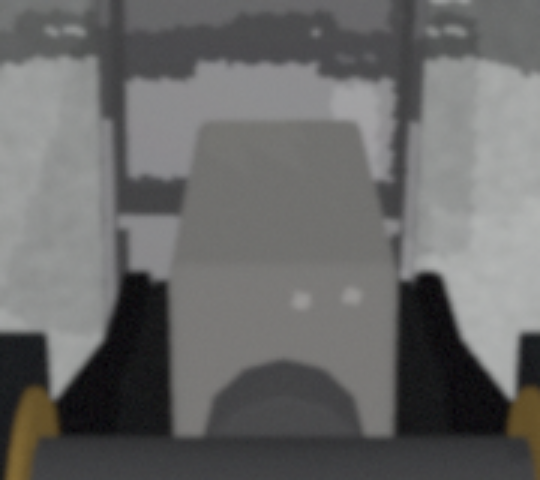

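In the wrist crop the foot edge is at row ≈230 and columns 296–350. I predicted 228 and 295–349, so the bottle sits in the grip within about 1 mm. The top camera puts the window at (465, 271), which agrees. I'll lower with a force guard.

```bash
python3 - <<'E'
from h import *
hit=env.move_straight([.465,.2713,.112],rate=.05,force_limit=4); env.dwell(.4)
s=env.read_state(); print(hit,s["opening"]*87,s["finger_force"],s["clock"],s["position"],s["tool_rot"],s["force"],np.abs(s["qvel"]).max())
f=env.grab_frame("scene"); w=env.grab_frame("wrist")
u,v=proj(f,[.465,.271,.08])[0].astype(int)
a=cv2.resize(f["image"][v-60:v+60,u-60:u+60],(400,400),interpolation=cv2.INTER_CUBIC)
cv2.imwrite("pics/end.png",cv2.hconcat([a,cv2.resize(w["image"][100:350,200:450],(400,400))]))
Rz=R.from_euler("z",85.7,degrees=True)
for X in [(.022,.014,-.04),(.022,-.014,-.04)]: print(proj(w,s["position"]+Rz.apply(X)))
E
```

```text
False 27.91558792775553 24.999374924227595 18.0083 [0.46499821 0.27131132 0.11203307] [ 1.79997819e+02 -3.26562146e-03  8.57019584e+01] [-0.91835229  0.3765158  -1.03879529] 0.07763538149244856
[[297.62560848 228.19109743]]
[[351.81115816 228.18951248]]
```

View pics/end.png

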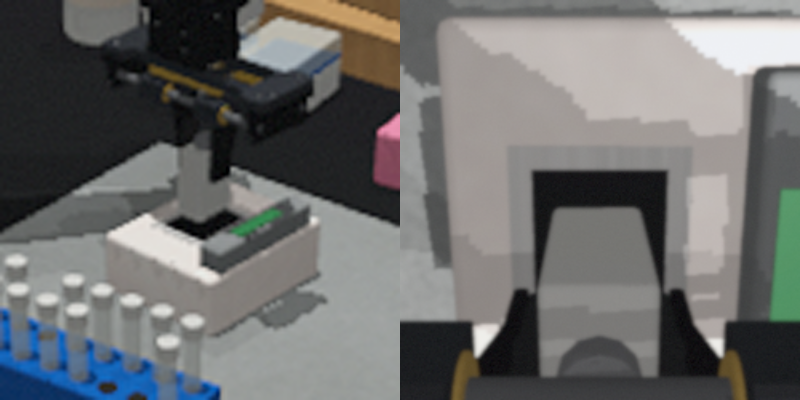

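The bottle hangs clear above the window: its foot centre is at column ≈597 against the window's 600, it is parallel to the window, and it shows no contact force. Handing in.

```bash
python3 -c "
from workcell import env
env.dwell(.3); print(env.close_job())"
```

```text
the job is handed in; nothing more can be done
None
```

I handed the job in with the flat bottle gripped, upright and still, about 1 cm above the reader window and centred to about 1–2 mm by the cameras; I saw no contact with the reader, rack or other bottles, but the hand-in returned no verdict.

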